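Slide a tray of bushes over a step onto the marking-out plate

TASK

Take the metal tray by its bar handle and slide it, with the three bushes standing in it, off the wooden stand, up over the step and onto the steel plate: raise only its front edge to clear the step, keep the tray in sliding contact instead of carrying it, and do not let it catch on the step or bear down with more than about 20 N. Slide it squarely, roughly along the middle of the plate, until it meets the stop's sprung buffer bar, and press it against the bar with a steady 10 N for half a second (never above 15 N). Then let go without pulling it back, leaving it touching the bar, the bushes upright, and the hammer, oil can and screwdriver untouched.

Things in the scene. Friction and masses are not known exactly. Their poses are not given: they have to be found in the camera images.
- tray_grip (a point): Centre of the tray's handle: a level round steel bar, 12 mm thick, 91 mm clear between two upright side straps, lying along the tray's y axis, 52 mm above the tray's underside. Axes are the tray's: x forwards (sliding direction), y left, z up. 45 mm ahead of the tray's middle, 35 mm behind its front end.
- tray: The tray: aluminium, 160 mm long (x), 120 mm wide (y), 4 mm floor, low rim 14 mm high all round, square lower edges. Loose; about 0.7 kg with the bushes (varies). Origin in the middle of its underside.
- tray_mid (a point): Middle of the tray's underside (same point and axes as the tray's origin).
- tray_front (a point): Middle of the tray's lower front edge, 80 mm ahead (+x) of the tray's middle, at the underside.
- tray_rear (a point): Middle of the tray's lower rear edge, 80 mm behind the tray's middle, at the underside.
- plate_edge (a point): Middle of the steel plate's upper edge that faces the stand: the step. x points horizontally along the plate, away from the stand (sliding direction), y to the left of it, z up. The plate's level top is at this height, 310 mm long (x from 0 to 310) and 220 mm wide. Fixed.
- plate: The steel marking-out plate on its grey foot; origin 52 mm below plate_edge, same axes. Fixed.
- stand_top (a point): Middle of the top of the wooden stand, 250 mm long, 220 mm wide, same axes as the plate, fixed. Its front end stands 6 mm short of the plate; its top is 4 to 9 mm lower than the plate's top, differently each time.
- stand: The wooden stand; fixed. Its top is 47 mm above its origin.
- stop_block (a point): The stop block: dark steel, 130 mm wide (y), 25 mm thick (x), 20 mm high (two screw heads to 25 mm), fixed across the plate. This point is the middle of its face towards the stand (-x), 10 mm above the plate; same axes as the plate.
- stop: The stop block (origin in its -x face at the plate's top, 250 to 265 mm beyond the step; fixed) with its buffer: a bright steel bar on two rods before it, 130 mm wide, 10 mm thick, top 16 mm above the plate, stiffly sprung (10 N/mm, 8 mm). The bar's front face stands 18 to 58 mm before the block's face, set differently each time and not measured: see or feel it.
- bush0_mid (a point): Centre (half-way up) of a plain steel bush, a tube 26 mm across, 38 mm tall, 50 g, standing loose in the rear half of the tray
- bush1_mid (a point): Centre (half-way up) of a plain steel bush, a tube 26 mm across, 38 mm tall, 50 g, standing loose in the rear half of the tray
- bush2_mid (a point): Centre (half-way up) of a plain steel bush, a tube 26 mm across, 38 mm tall, 50 g, standing loose in the rear half of the tray
- hammer_grip (a point): Bystander: a hammer lying on the bench, point on its handle.
- oilcan_mid (a point): Bystander: a green oil can, 60 mm across, 120 mm tall, its centre.
- screwdriver_grip (a point): Bystander: a screwdriver lying on the bench, point on its handle.

How it is judged:
By the outcome, as a careful person would: the job done as asked, in the order asked, and still so for the second after the job is handed in, with the robot touching nothing.
It also fails if it takes over 61 s, if anything falls off the work surface, if the arm or the gripper's body presses on something with over 40 N, if the wrist force passes 120 N, or if a joint passes its speed limit or range.

ROBOT

A 6-joint arm with a two-finger parallel gripper is mounted at the origin on the work surface. World frame = base frame: x ahead of the robot, y to its left, z up, the work surface at z = 0. Lengths are in m, angles in rad, forces in N, time in s.
With the tool pointing down it reaches from about 0.35 to 0.775 m from the base axis. Payload 5.5 kg.
Tool frame: the origin (TCP) lies on the centre line of the jaws, within the pads' length; the fingertips stand 11 mm ahead of it and the grasp point (between the pads) lies 8 mm behind it (env.tip_extent is the distance from the TCP to the fingertips, in m); z points along the fingers, y is the line along which they close (so a half turn about z gives the same grasp; the last joint's range is limited). The gripper opens to 85 mm and grips with 20 to 120 N. Pads are 22 mm wide; open, the fingers measure 114 mm over their backs; the gripper's body (76 mm by 85 mm) begins 54 mm behind the grasp point. The pads swing forward as they close: fully open they stand 13 mm farther back than shut.
Start: joints at [1.028, 0.313, 0.046, 1.304, 0, 1.431], TCP at [0.225, 0.529, 0.242] pointing down, gripper open.
Joint ranges: [-2.76, 2.76], [-0.86, 1.69], [-1.03, 1.26], [-2.2, 2.34], [-1.47, 1.5], [-3.14, 3.14]. Speed limits (rad/s): [2.57, 2.57, 3.14, 3.14, 3.14, 3.14].

INTERFACE

Orientations are given as a unit quaternion [w, x, y, z].
In Python, from workcell import env gives the robot as it stands.
- The arm moves only by the shell command python3 -m jog 'ROWS' [FORCE]. ROWS is JSON, a list of rows, each a list of 5 numbers: the gripper's target within -1 to 1 (shut at 1, half-way at 0, fully open at -1), then the shift along the tool's x, y, z in m, then the turn about the tool's z in degrees. In form: [[fingers, tx, ty, tz, turn], ...]. A call has 1 to 5 rows; each row shifts and turns the commanded pose from where the row before left it, along the tool's axes as they then stand; what a row does not reach is not made up. A row lasts 1/12 s, in which the tool goes at most 41.7 mm and 7.16 degrees, less where a joint would pass 70% of its speed; a pose out of reach is approached as far as the arm can. A call is refused whole if a number of a shift passes 0.0417 or a number of a turn 7.16, either way. A call with a gripper value outside its range is refused whole. The fingers move at their own pace and stop on an object; FORCE is the grip in N (left out, the last holds). Time passes only in rows, so rows that do not move let the fingers close. It gives the time, the measured TCP pose, the force, the opening and the grip force at its end, in the units of the state.
- env.get_state(): the state, without advancing time (a new reading comes with each control period).
- env.read_camera(name): name is "side" or "top"; returns a dict with "img" (480x640x3 uint8, red, green, blue), "fov_y" (degrees; the focal length in pixels is half the picture's height over the tangent of half this angle, whatever the lens; pixels are square), "cx", "cy" (the principal point, pixels), "D" ([k1, k2, p1, p2, k3] as OpenCV has them; the pictures are not rectified), "T" (4x4, takes a point from camera to world coordinates). Camera axes: x right, y up, looking along -z (the intrinsics and any distortion apply to the point x, -y, -z); pixel columns grow to the right and rows downward; lengths in m; the calibration is good to about 2 mm. A picture is of the moment at which its call begins. There is no depth.
- env.hand_in(): hands the job in; it is judged then, once.
The state is a dict: "clock": time; "joint_pos": joint angles; "qvel": joint speeds; "tau": joint torques, N m; "tcp_pos": TCP position; "orientation": TCP orientation; "wrist_force": force on the tool from outside, world axes, zero at the start; "ft_torque": the same for the moment, N m; "finger_gap": finger opening in m; "grip_force": force on a finger pad.
Only numpy, scipy, OpenCV 4.12 (cv2) and the standard library are available. Lean on these libraries where they do the work, as an engineer would, in place of code of your own. Each camera call takes 0.05 s, during which the arm holds its last target. There are 200 camera calls.

## Working session

There is one attempt and no reset: what is moved stays moved. The work goes in short steps, Python scripts to look and compute and a shell command to move; the robot and the scene stay as the last step left them, time stands still between calls to the robot, and variables do not carry over. Pictures are saved under pics/ and viewed, at most 10 in all, crops included, and the job is handed in when it is done.

```bash
mkdir -p pics; ls; cat > h.py <<'E'
import numpy as np, cv2
from workcell import env
def cam(n):
    c=env.read_camera(n); f=240/np.tan(np.radians(c["fov_y"])/2)
    c["K"]=np.array([[f,0,c["cx"]],[0,f,c["cy"]],[0,0,1.]]); c["D"]=np.array(c["D"],float); c["T"]=np.array(c["T"]); return c
def ray(c,uv):
    p=cv2.undistortPoints(np.array([[uv]],float),c["K"],c["D"])[0,0]
    return c["T"][:3,3], c["T"][:3,:3]@np.array([p[0],-p[1],-1])
def onz(c,uv,z):
    o,d=ray(c,uv); return o+d*(z-o[2])/d[2]
def proj(c,P):
    q=(np.array(P)-c["T"][:3,3])@c["T"][:3,:3]
    return cv2.projectPoints((q*[1,-1,-1]).reshape(-1,1,3),np.zeros(3),np.zeros(3),c["K"],c["D"])[0][:,0]
E
python3 - <<'E'
from h import *
for n in("top","side"):
    c=cam(n); cv2.imwrite(f"pics/{n}0.png",c["img"][:,:,::-1]); print(n,c["fov_y"],c["D"],c["T"].round(3).tolist())
print(env.get_state())
E
```

```text
pics
top 52.64327504078574 [-0.03629059  0.          0.          0.          0.        ] [[0.007, 0.988, -0.152, 0.312], [-1.0, 0.011, 0.02, 0.113], [0.021, 0.151, 0.988, 1.094], [0.0, 0.0, 0.0, 1.0]]
side 50.84462819113586 [-0.00172781  0.          0.          0.          0.        ] [[0.917, 0.203, -0.342, 0.102], [-0.398, 0.491, -0.775, -0.78], [0.011, 0.847, 0.531, 0.686], [0.0, 0.0, 0.0, 1.0]]
{'clock': 0.1, 'joint_pos': array([1.02840654e+00, 3.13929845e-01, 4.51067870e-02, 1.30357751e+00,
       1.73146825e-05, 1.43119590e+00]), 'qvel': array([ 0.0007066 , -0.00184765,  0.00195415, -0.00015079,  0.00089599,
        0.00082034]), 'tau': array([ 2.64117523e-03, -4.81724811e+01,  2.99244797e+01,  1.27476698e-02,
       -8.76451782e-05,  3.10505482e-05]), 'tcp_pos': array([0.22517739, 0.52861819, 0.24150123]), 'orientation': array([-2.76408288e-04,  2.00035960e-01,  9.79788228e-01, -7.53041662e-04]), 'wrist_force': array([-0.2273841 ,  0.05794916, -0.6309107 ]), 'ft_torque': array([-0.03119211,  0.00171045,  0.04123837]), 'grip_force': 0.0, 'finger_gap': 0.08531623444773144}
```

View pics/top0.png

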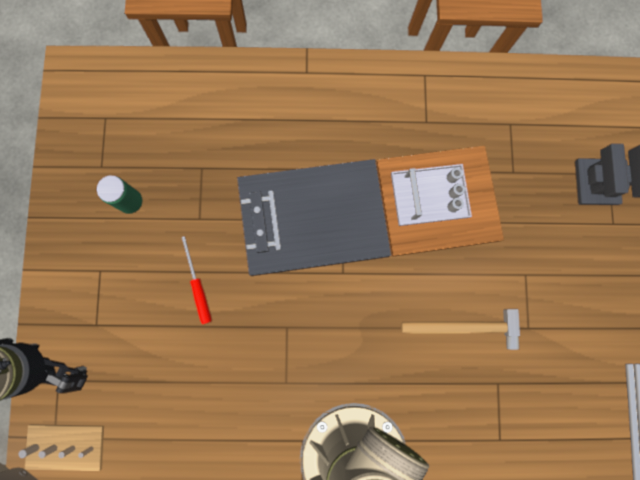

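View pics/side0.png

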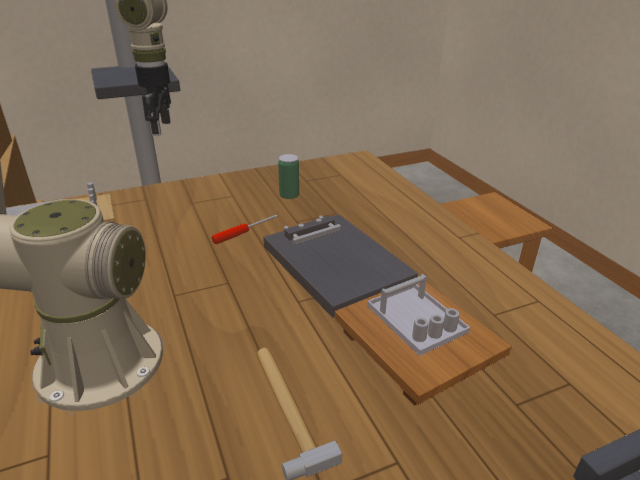

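The top view shows the plate, about (238–392, 159–275), with the tray on the stand at (393–470, 165–225) and the handle bar at (414, 170–217). The slide direction is image-left, which is roughly +y world. Next I'll triangulate the main features.

```bash
cat > m.py <<'E'
from h import *
def quad(img,mask,box):
    m=np.zeros(img.shape[:2],np.uint8); x0,y0,x1,y1=box; m[y0:y1,x0:x1]=mask[y0:y1,x0:x1]*255
    m=cv2.morphologyEx(m,cv2.MORPH_CLOSE,np.ones((9,9)))
    cs=max(cv2.findContours(m,0,1)[0],key=cv2.contourArea)
    h=cv2.convexHull(cs)
    for e in np.linspace(2,20,60):
        q=cv2.approxPolyDP(h,e,True)
        if len(q)<=4: break
    return q[:,0].astype(float)
E
python3 - <<'E'
from m import *
C={n:cam(n) for n in("top","side")}
def tri(a,b):
    (o1,d1),(o2,d2)=ray(C["top"],a),ray(C["side"],b)
    A=np.stack([d1,-d2],1); s=np.linalg.lstsq(A,o2-o1,rcond=None)[0]
    p,q=o1+s[0]*d1,o2+s[1]*d2; return (p+q)/2,np.linalg.norm(p-q)
for n,bp,bt in(("top",(225,150,400,285),(386,155,478,232)),("side",(255,205,420,310),(360,270,475,352))):
    im=C[n]["img"].astype(int); sat=im.max(2)-im.min(2); v=im.max(2)
    print(n,"plate",quad(im,(sat<30)&(v<110),bp).tolist())
    print(n,"tray",quad(im,(sat<45)&(v>120),bt).tolist())
a=C["top"]["img"][140:290,225:515,::-1]; b=C["side"]["img"][200:400,250:520,::-1]
cv2.imwrite("pics/z.png",np.vstack([cv2.resize(a,(580,300),interpolation=2)if 0 else cv2.resize(a,(754,390)),]))
cv2.imwrite("pics/zs.png",cv2.resize(b,(794,588)))
E
```

```text
top plate [[375.0, 161.0], [388.0, 256.0], [249.0, 273.0], [238.0, 177.0]]
top tray [[462.0, 164.0], [471.0, 216.0], [399.0, 225.0], [392.0, 172.0]]
side plate [[264.0, 237.0], [340.0, 215.0], [419.0, 296.0], [325.0, 309.0]]
side tray [[367.0, 301.0], [423.0, 274.0], [469.0, 330.0], [420.0, 350.0]]
```

View pics/z.png

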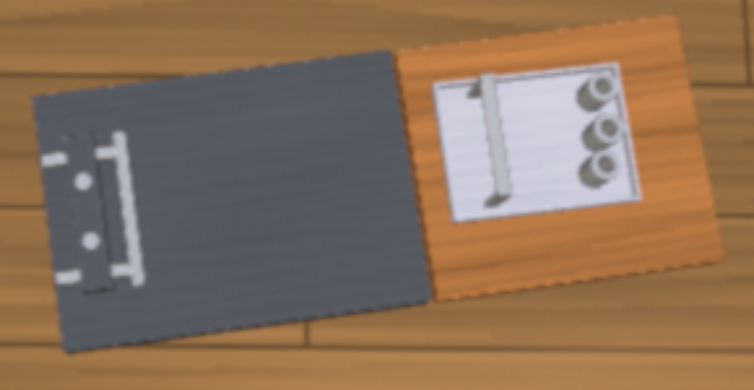

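View pics/zs.png

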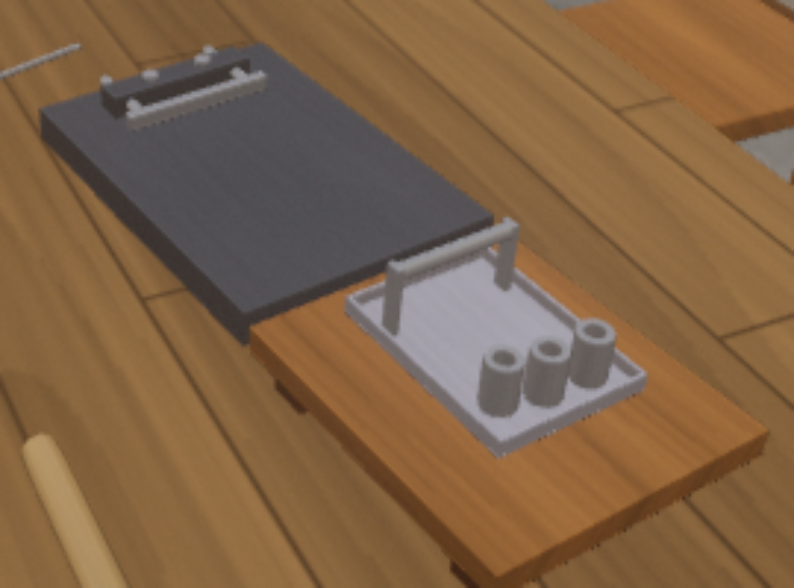

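Both crops are clear: plate and stand corners, handle bar (top zoom (487,75)–(504,198); side zoom (397,268)–(508,230)), and buffer bar front edge (126,132)–(143,283). I'll triangulate these.

```bash
python3 - <<'E'
from m import *
C={n:cam(n) for n in("top","side")}
T=lambda p:(np.array(p)+.5)/2.6+[225,140]-.5
S=lambda p:(np.array(p)+.5)/2.94+[250,200]-.5
def tri(a,b):
    (o1,d1),(o2,d2)=ray(C["top"],T(a)),ray(C["side"],S(b))
    s=np.linalg.lstsq(np.stack([d1,-d2],1),o2-o1,rcond=None)[0]
    p,q=o1+s[0]*d1,o2+s[1]*d2; return (p+q)/2,np.linalg.norm(p-q)
prs=dict(pFR=((395,50),(492,217)),pNR=((433,300),(245,315)),pNL=((66,352),(42,112)),pFL=((33,96),(265,43)),
 sFR=((675,15),(768,432)),sNR=((722,260),(495,580)),hF=((487,75),(508,230)),hN=((504,198),(397,268)),
 tFF=((433,83),(490,250)),tFN=((453,222),(347,297)),tRF=((619,63),(645,375)),tRN=((640,199),(502,448)),bF=((126,132),(266,75)),bN=((143,283),(130,118)))
R={}
for k,(a,b) in prs.items():
    p,e=tri(a,b); R[k]=p; print(k,p.round(4),round(e,4))
for z in(.05,.052,.056):
    q={k:onz(C["top"],T(prs[k][0]),z)[:2] for k in("pFR","pNR","pNL","pFL")}
    print(z,[np.linalg.norm(q[a]-q[b]).round(4) for a,b in(("pFR","pNR"),("pFL","pNL"),("pFL","pFR"),("pNL","pNR"))])
def ang(a,b): d=R[a]-R[b]; return np.degrees(np.arctan2(d[1],d[0]))
print("handle y axis dir",ang("hF","hN"),"tray",ang("tFF","tFN"),ang("tFF","tRF"),ang("tFN","tRN"),"plate",ang("pFR","pNR"),ang("pFL","pNL"),ang("pFL","pFR"),ang("pNL","pNR"))
s=env.get_state();from scipy.spatial.transform import Rotation as Ro
w,x,y,z=s["orientation"];print(Ro.from_quat([x,y,z,w]).as_matrix().round(3))
E
```

```text
pFR [ 0.6504 -0.049   0.0535] 0.0037
pNR [ 0.436  -0.079   0.0511] 0.0008
pNL [0.3909 0.2259 0.0483] 0.001
pFL [0.6087 0.2597 0.0499] 0.0009
sFR [ 0.6908 -0.2989  0.0443] 0.0015
sNR [ 0.4736 -0.3302  0.0417] 0.0014
hF [ 0.6149 -0.1173  0.0979] 0.0055
hN [ 0.5161 -0.1298  0.1021] 0.005
tFF [ 0.6243 -0.0825  0.053 ] 0.0018
tFN [ 0.5023 -0.0961  0.0583] 0.0016
tRF [ 0.6399 -0.2409  0.0609] 0.0032
tRN [ 0.5234 -0.2564  0.0557] 0.0007
bF [0.5723 0.1789 0.0686] 0.0012
bN [0.4457 0.1627 0.0659] 0.0014
0.05 [np.float64(0.2188), np.float64(0.2205), np.float64(0.3134), np.float64(0.3086)]
0.052 [np.float64(0.2183), np.float64(0.2201), np.float64(0.3128), np.float64(0.308)]
0.056 [np.float64(0.2175), np.float64(0.2193), np.float64(0.3116), np.float64(0.3069)]
handle y axis dir 7.200373074016172 tray 6.36366918855073 95.61576483223443 97.50540210893267 plate 7.975391006551708 8.8359776078578 97.70030383230336 98.41478998825748
[[-0.92   0.392 -0.   ]
 [ 0.392  0.92  -0.   ]
 [ 0.    -0.001 -1.   ]]
```

```bash
python3 -m jog '[[-1,0,0,0,-6],[-1,0,0,0,-6],[-1,0,0,0,-6],[-1,0,0,0,-6],[-1,0,0,0,-6]]' 25
for i in 1; do python3 -m jog '[[-1,-0.013,-0.0344,0,0],[-1,-0.013,-0.0344,0,0],[-1,-0.013,-0.0344,0,0],[-1,-0.013,-0.0344,0,0],[-1,-0.013,-0.0344,0,0]]'; done
python3 -m jog '[[-1,-0.013,-0.0344,0,0],[-1,-0.013,-0.0344,0,0],[-1,-0.013,-0.0344,0,0],[-1,-0.013,-0.0344,0,0],[-1,-0.013,-0.0344,0,0]]'
python3 -m jog '[[-1,-0.013,-0.0344,0,0],[-1,-0.013,-0.0344,0,0],[-1,-0.013,-0.0344,0,0],[-1,-0.013,-0.0344,0,0],[-1,-0.013,-0.0344,0,0]]'
python3 -m jog '[[-1,-0.013,-0.0344,0,0],[-1,-0.013,-0.0344,0,0],[-1,-0.013,-0.0344,0,0],[-1,-0.013,-0.0344,0,0],[-1,0,0,0,0]]'
```

```text
clock: 0.72
tcp_pos: [0.2254, 0.529, 0.2422]
orientation: [-0.0, -0.063, 0.998, -0.0]
wrist_force: [-0.0, 0.5, -0.0]
finger_gap: 0.0852
grip_force: 0.0
clock: 1.13
tcp_pos: [0.311, 0.3647, 0.2423]
orientation: [0.0, -0.061, 0.998, 0.0]
wrist_force: [0.5, -0.5, -0.4]
finger_gap: 0.0855
grip_force: 0.0
clock: 1.55
tcp_pos: [0.3964, 0.2015, 0.2425]
orientation: [0.0, -0.06, 0.998, 0.0]
wrist_force: [1.7, 0.3, 0.0]
finger_gap: 0.0854
grip_force: 0.0
clock: 1.97
tcp_pos: [0.4817, 0.0384, 0.2425]
orientation: [0.0, -0.06, 0.998, 0.0]
wrist_force: [0.6, 0.5, 0.3]
finger_gap: 0.0856
grip_force: 0.0
clock: 2.38
tcp_pos: [0.5522, -0.0957, 0.2415]
orientation: [0.001, -0.058, 0.998, -0.001]
wrist_force: [0.6, 0.9, 0.2]
finger_gap: 0.0856
grip_force: 0.0
```

```bash
python3 -m jog '[[-1,-0.005,-0.0145,0.02,0],[-1,-0.005,-0.015,0.03,0],[-1,0,0,0.03,0],[-1,0,0,0.025,0],[-1,0,0,0,0]]'
python3 - <<'E'
from h import *
c=cam("side");s=env.get_state();print(s["tcp_pos"])
a=c["img"][190:390,290:530,::-1]
t=cam("top");b=t["img"][120:270,350:530,::-1]
im=np.zeros((500,800,3),np.uint8); im[:333,:400]=cv2.resize(a,(400,333)); im[:333,400:]=cv2.resize(b,(400,333)); cv2.imwrite("pics/c.png",im[:333])
E
```

```text
clock: 2.8
tcp_pos: [0.5592, -0.1169, 0.1318]
orientation: [-0.004, -0.06, 0.998, 0.002]
wrist_force: [-0.9, 0.6, -0.4]
finger_gap: 0.0855
grip_force: 0.0
[ 0.5604317  -0.11714447  0.13462195]
```

View pics/c.png

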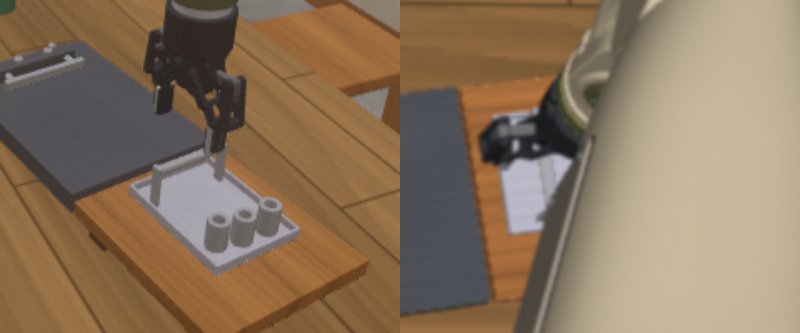

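The side crop shows the open fingers straddling the bar line from above, with the bar at crop (157,168)–(215,148). I'll check the bar centre numerically in each view.

```bash
python3 - <<'E'
from h import *
t,s=cam("top"),cam("side")
T=lambda p:(np.array(p)+.5)/2.6+[225,140]-.5
S=lambda p:(np.array(p)+.5)/2.94+[250,200]-.5
for c,a,b in((t,T((487,75)),T((504,198))),(s,S((508,230)),S((397,268)))):
    p,q=onz(c,a,.098),onz(c,b,.098); print(p,q,(p+q)/2,np.degrees(np.arctan2(*(p-q)[1::-1])))
st=env.get_state();print(st["tcp_pos"],st["orientation"])
E
```

```text
[ 0.6174962  -0.11851904  0.098     ] [ 0.51450019 -0.12980124  0.098     ] [ 0.5659982  -0.12416014  0.098     ] 6.2512678018050885
[ 0.61154609 -0.11755819  0.098     ] [ 0.52169095 -0.12539714  0.098     ] [ 0.56661852 -0.12147767  0.098     ] 4.985851753028362
[ 0.56392618 -0.11816689  0.13927024] [ 1.27981447e-03 -6.05848519e-02  9.98162106e-01 -4.98567029e-04]
```

```bash
python3 -m jog '[[-1,-0.002,-0.0045,0.01,0],[-1,0,0,0.015,0],[-1,0,0,0.015,0],[-1,0,0,0.01,0],[-1,0,0,0,0]]'
python3 -m jog '[[-0.5,0,0,0,0],[0,0,0,0,0],[0,0,0,0,0],[0.5,0,0,0,0],[0.5,0,0,0,0]]' 25
```

```text
clock: 3.42
tcp_pos: [0.5646, -0.1221, 0.0858]
orientation: [-0.001, -0.06, 0.998, 0.0]
wrist_force: [0.7, -0.8, 0.1]
finger_gap: 0.0857
grip_force: 0.0
clock: 3.83
tcp_pos: [0.5658, -0.1225, 0.088]
orientation: [0.001, -0.06, 0.998, -0.0]
wrist_force: [-0.0, -0.5, 0.2]
finger_gap: 0.0253
grip_force: 0.0
```

```bash
python3 -m jog '[[0.7,0,0,0,0],[0.8,0,0,0,0],[1,0,0,0,0],[1,0,0,0,0],[1,0,0,0,0]]' 25
python3 -m jog '[[1,0,0,-0.001,0],[1,0,0,-0.001,0],[1,0,0,-0.001,0],[1,0,0,-0.001,0],[1,0,0,0,0]]'
python3 -m jog '[[1,0,0,0,0],[1,0,0,0,0],[1,0,0,0,0],[1,0,0,0,0],[1,0,0,0,0]]'
```

```text
clock: 4.25
tcp_pos: [0.5656, -0.1223, 0.0877]
orientation: [0.0, -0.06, 0.998, -0.0]
wrist_force: [-0.3, 1.1, 5.3]
finger_gap: 0.011
grip_force: 24.4
clock: 4.67
tcp_pos: [0.5649, -0.1222, 0.0908]
orientation: [-0.001, -0.06, 0.998, 0.0]
wrist_force: [-0.7, -0.7, -4.4]
finger_gap: 0.0109
grip_force: 24.3
clock: 5.08
tcp_pos: [0.5652, -0.1223, 0.0912]
orientation: [-0.0, -0.06, 0.998, 0.0]
wrist_force: [-0.1, -0.9, -4.5]
finger_gap: 0.011
grip_force: 24.3
```

```bash
python3 -m jog '[[1,0,0,-0.002,0],[1,0,0,-0.002,0],[1,0,0,-0.002,0],[1,0,0,-0.001,0],[1,0,0,0,0]]'
python3 -m jog '[[1,0,0,0,0],[1,0,0,0,0],[1,0,0,0,0],[1,0,0,0,0],[1,0,0,0,0]]'
python3 - <<'E'
from h import *
c=cam("side");cv2.imwrite("pics/d.png",cv2.resize(c["img"][230:370,320:500,::-1],(770,600)))
E
```

```text
clock: 5.5
tcp_pos: [0.5656, -0.1224, 0.0988]
orientation: [0.0, -0.06, 0.998, -0.0]
wrist_force: [-0.4, -0.6, -4.4]
finger_gap: 0.011
grip_force: 24.3
clock: 5.92
tcp_pos: [0.5654, -0.1222, 0.0983]
orientation: [0.0, -0.06, 0.998, 0.0]
wrist_force: [-0.5, -0.1, -3.6]
finger_gap: 0.011
grip_force: 24.4
```

View pics/d.png

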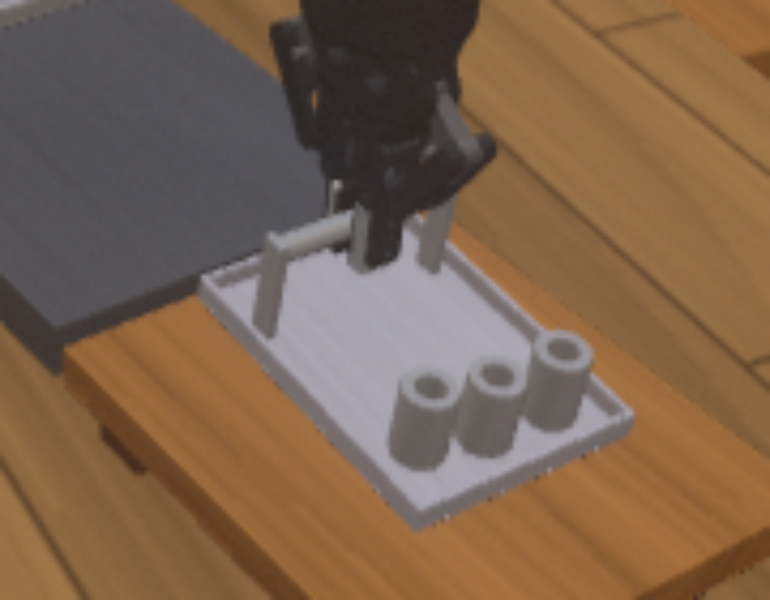

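The front is raised about 10 mm, the rear is still on the stand, and the bushes are upright. Now I'll slide it forward.

```bash
python3 -m jog '[[1,0.0001,0.002,0,-0.1],[1,0.0002,0.003,0,-0.1],[1,0.0003,0.005,0,-0.1],[1,0.0003,0.005,0,-0.1],[1,0.0003,0.005,0,-0.1]]'
python3 -m jog '[[1,0.0003,0.005,0,-0.1],[1,0.0003,0.005,0,-0.1],[1,0.0003,0.005,0,-0.1],[1,0.0003,0.005,0,-0.1],[1,0.0003,0.005,0,-0.1]]'
```

```text
clock: 6.38
tcp_pos: [0.5615, -0.1021, 0.0982]
orientation: [-0.0, -0.065, 0.998, 0.0]
wrist_force: [-0.4, -0.5, -5.0]
finger_gap: 0.0106
grip_force: 24.4
clock: 6.8
tcp_pos: [0.5568, -0.0775, 0.0983]
orientation: [0.0, -0.069, 0.998, 0.0]
wrist_force: [-0.6, -0.2, -4.2]
finger_gap: 0.011
grip_force: 24.4
```

```bash
python3 -m jog '[[1,0.0003,0.005,0,-0.1],[1,0.0003,0.005,0,-0.1],[1,0.0003,0.005,0,-0.1],[1,0.0003,0.005,0,0],[1,0.0003,0.005,0,0]]'
python3 -m jog '[[1,0.0003,0.005,0,0],[1,0.0003,0.005,0,0],[1,0.0003,0.004,0,0],[1,0.0003,0.003,0,0],[1,0,0.002,0,0]]'
```

```text
clock: 7.22
tcp_pos: [0.5518, -0.0531, 0.0983]
orientation: [0.0, -0.072, 0.997, 0.0]
wrist_force: [0.5, -1.6, -4.0]
finger_gap: 0.0112
grip_force: 24.4
clock: 7.63
tcp_pos: [0.5479, -0.0345, 0.0983]
orientation: [-0.0, -0.072, 0.997, 0.0]
wrist_force: [0.3, -0.5, -4.6]
finger_gap: 0.0109
grip_force: 24.4
```

```bash
python3 -m jog '[[1,0.0002,0.003,-0.0003,0],[1,0.0002,0.003,-0.0006,0],[1,0.0002,0.003,-0.0006,0],[1,0.0002,0.003,-0.0006,0],[1,0.0002,0.003,-0.0006,0]]'
python3 -m jog '[[1,0.0002,0.003,-0.0006,0],[1,0.0002,0.003,-0.0006,0],[1,0.0002,0.003,-0.0006,0],[1,0.0002,0.003,-0.0003,0],[1,0.0002,0.002,0,0]]'
python3 - <<'E'
from h import *
c=cam("side");cv2.imwrite("pics/e.png",cv2.resize(c["img"][210:350,290:470,::-1],(770,600)))
E
```

```text
clock: 8.05
tcp_pos: [0.5448, -0.02, 0.1011]
orientation: [0.0, -0.072, 0.997, 0.0]
wrist_force: [0.8, -0.7, -5.4]
finger_gap: 0.011
grip_force: 24.3
clock: 8.47
tcp_pos: [0.5419, -0.0061, 0.1032]
orientation: [0.0, -0.072, 0.997, 0.0]
wrist_force: [0.2, -0.1, -5.1]
finger_gap: 0.011
grip_force: 24.4
```

View pics/e.png

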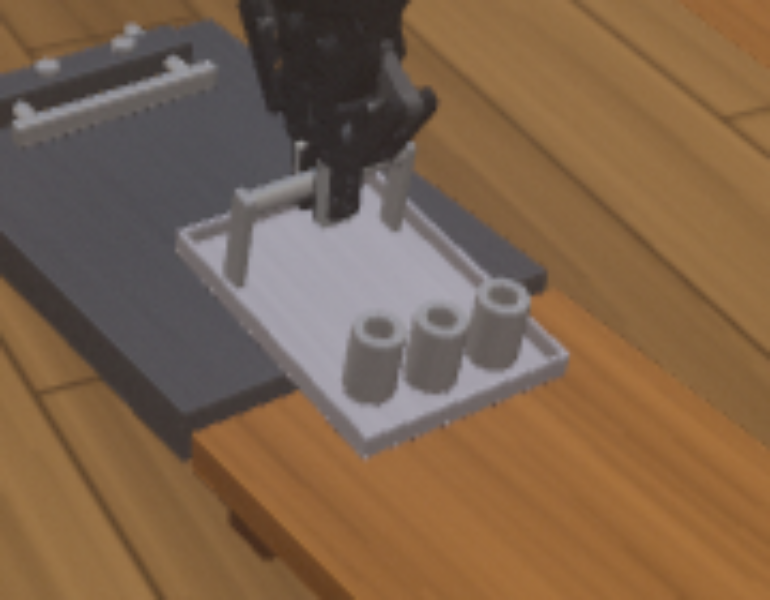

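```bash
python3 -m jog '[[1,0.0002,0.003,0,0],[1,0.0002,0.003,0,0],[1,0.0002,0.003,0.0005,0],[1,0.0002,0.003,0.001,0],[1,0.0002,0.003,0.001,0]]'
python3 -m jog '[[1,0.0002,0.003,0.001,0],[1,0.0002,0.003,0.001,0],[1,0.0002,0.003,0.001,0],[1,0.0002,0.003,0.0005,0],[1,0.0002,0.003,0,0]]'
```

```text
clock: 8.93
tcp_pos: [0.5391, 0.0081, 0.1008]
orientation: [0.0, -0.072, 0.997, -0.0]
wrist_force: [1.3, -2.4, -1.9]
finger_gap: 0.0111
grip_force: 24.6
clock: 9.35
tcp_pos: [0.5357, 0.0231, 0.0971]
orientation: [0.0, -0.072, 0.997, -0.0]
wrist_force: [0.3, -2.7, -1.6]
finger_gap: 0.0111
grip_force: 24.6
```

```bash
python3 -m jog '[[1,0.0001,0.002,0.0005,0],[1,0.0001,0.002,0.0005,0],[1,0.0001,0.002,0.0003,0],[1,0.0001,0.001,0,0],[1,0,0,0,0]]'
```

```text
clock: 9.77
tcp_pos: [0.534, 0.0302, 0.0957]
orientation: [-0.0, -0.072, 0.997, 0.0]
wrist_force: [0.6, -0.3, -1.2]
finger_gap: 0.0108
grip_force: 24.6
```

```bash
python3 -m jog '[[1,0.0001,0.002,0.0004,0],[1,0.0001,0.002,0.0004,0],[1,0.0001,0.002,0,0],[1,0,0,0,0],[1,0,0,0,0]]'
python3 -m jog '[[1,0.0001,0.001,0.0004,0],[1,0.0001,0.001,0,0],[1,0,0,0,0],[1,0,0,0,0],[1,0,0,0,0]]'
```

```text
clock: 10.18
tcp_pos: [0.533, 0.0361, 0.0951]
orientation: [0.0, -0.072, 0.997, 0.0]
wrist_force: [-0.5, -0.0, -0.1]
finger_gap: 0.011
grip_force: 24.6
clock: 10.6
tcp_pos: [0.533, 0.0374, 0.095]
orientation: [0.0, -0.072, 0.997, -0.0]
wrist_force: [0.6, -4.2, 4.3]
finger_gap: 0.0111
grip_force: 25.0
```

```bash
python3 -m jog '[[1,0.0001,0.002,-0.0002,0],[1,0.0001,0.004,0,0],[1,0.0001,0.004,0,0],[1,0.0001,0.004,0,0],[1,0.0001,0.004,0,0]]'
python3 -m jog '[[1,0.0001,0.004,0,0],[1,0.0001,0.004,0,0],[1,0.0001,0.004,0,0],[1,0.0001,0.004,0,0],[1,0.0001,0.004,0,0]]'
```

```text
clock: 11.02
tcp_pos: [0.5296, 0.0557, 0.095]
orientation: [0.0, -0.072, 0.997, -0.0]
wrist_force: [0.8, -5.6, 4.6]
finger_gap: 0.0112
grip_force: 25.0
clock: 11.43
tcp_pos: [0.5262, 0.0755, 0.095]
orientation: [0.0, -0.072, 0.997, -0.0]
wrist_force: [1.3, -4.8, 5.0]
finger_gap: 0.0109
grip_force: 25.1
```

```bash
python3 -m jog '[[1,0.0001,0.004,-0.0002,0],[1,0.0001,0.004,-0.0002,0],[1,0.0001,0.004,0,0],[1,0.0001,0.004,0,0],[1,0.0001,0.003,0,0]]'
python3 -m jog '[[1,0.0001,0.003,0,0],[1,0.0001,0.003,0,0],[1,0,0.003,0,0],[1,0,0.002,0,0],[1,0,0.002,0,0]]'
python3 - <<'E'
from h import *
c=cam("side");cv2.imwrite("pics/f.png",cv2.resize(c["img"][190:330,250:430,::-1],(770,600)))
E
```

```text
clock: 11.85
tcp_pos: [0.5226, 0.0944, 0.095]
orientation: [-0.0, -0.072, 0.997, 0.0]
wrist_force: [-0.2, -3.9, 1.1]
finger_gap: 0.0111
grip_force: 24.9
clock: 12.27
tcp_pos: [0.5206, 0.1069, 0.095]
orientation: [-0.0, -0.072, 0.997, 0.0]
wrist_force: [0.1, -4.1, 1.5]
finger_gap: 0.0111
grip_force: 24.8
```

View pics/f.png

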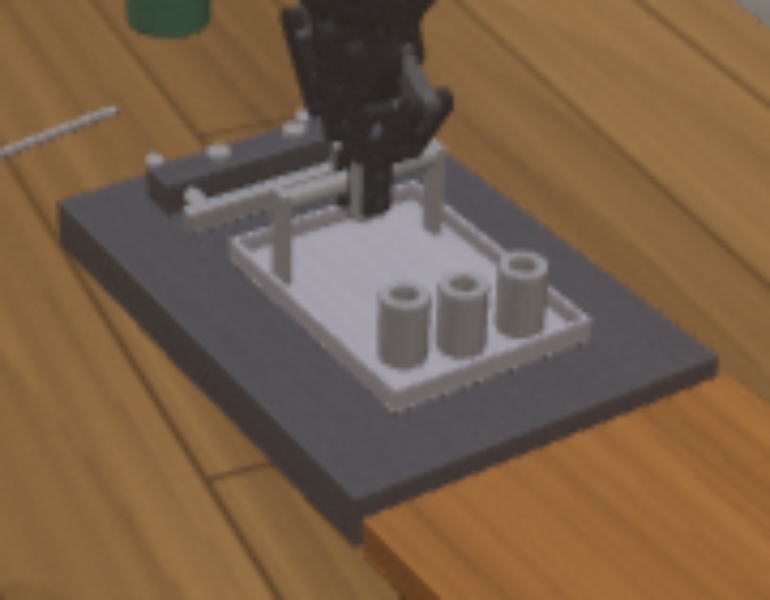

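The tray is flat and square on the plate with the bushes upright, and its front edge is about 25 mm from the bar. I'll approach slowly.

```bash
python3 -m jog '[[1,0.0002,0.002,0,0],[1,0.0002,0.002,0,0],[1,0.0002,0.002,0,0],[1,0.0002,0.002,0,0],[1,0.0002,0.002,0,0]]'
python3 -m jog '[[1,0.0001,0.001,0,0],[1,0.0001,0.001,0,0],[1,0.0001,0.001,0,0],[1,0.0001,0.001,0,0],[1,0.0001,0.001,0,0]]'
python3 -m jog '[[1,0,0.0005,0,0],[1,0,0.0005,0,0],[1,0,0.0005,0,0],[1,0,0.0005,0,0],[1,0,0.0005,0,0]]'
```

```text
clock: 12.73
tcp_pos: [0.5182, 0.1166, 0.095]
orientation: [-0.0, -0.072, 0.997, 0.0]
wrist_force: [1.0, -3.1, 0.5]
finger_gap: 0.0112
grip_force: 24.7
clock: 13.15
tcp_pos: [0.5171, 0.1214, 0.0951]
orientation: [-0.0, -0.072, 0.997, 0.0]
wrist_force: [0.5, -1.6, -0.6]
finger_gap: 0.011
grip_force: 24.6
clock: 13.57
tcp_pos: [0.5167, 0.1239, 0.0951]
orientation: [-0.0, -0.072, 0.997, 0.0]
wrist_force: [0.5, -1.4, -1.1]
finger_gap: 0.011
grip_force: 24.6
```

```bash
python3 -m jog '[[1,0,0.001,0.0001,0],[1,0,0.001,0.0001,0],[1,0,0.001,0,0],[1,0,0.001,0,0],[1,0,0.001,0,0]]'
python3 -m jog '[[1,0,0.0004,0,0],[1,0,0.0004,0,0],[1,0,0.0004,0,0],[1,0,0.0004,0,0],[1,0,0.0004,0,0]]'
```

```text
clock: 13.98
tcp_pos: [0.5162, 0.1288, 0.0951]
orientation: [0.0, -0.072, 0.997, 0.0]
wrist_force: [0.1, -2.3, -2.0]
finger_gap: 0.0114
grip_force: 24.6
clock: 14.4
tcp_pos: [0.5159, 0.1307, 0.0951]
orientation: [0.0, -0.072, 0.997, 0.0]
wrist_force: [-0.4, -2.8, -1.1]
finger_gap: 0.0108
grip_force: 24.6
```

```bash
python3 -m jog '[[1,0,0.00014,0,0],[1,0,0.00014,0,0],[1,0,0.00014,0,0],[1,0,0.00014,0,0],[1,0,0.00014,0,0]]'
python3 -m jog '[[1,0,0.00014,0,0],[1,0,0.00014,0,0],[1,0,0.00014,0,0],[1,0,0.00014,0,0],[1,0,0.00014,0,0]]'
```

```text
clock: 14.82
tcp_pos: [0.5158, 0.1314, 0.0951]
orientation: [0.0, -0.072, 0.997, 0.0]
wrist_force: [0.1, -3.2, -0.4]
finger_gap: 0.011
grip_force: 24.7
clock: 15.23
tcp_pos: [0.5157, 0.1321, 0.0951]
orientation: [0.0, -0.072, 0.997, 0.0]
wrist_force: [0.5, -3.1, -0.4]
finger_gap: 0.0112
grip_force: 24.7
```

```bash
python3 - <<'E'
from h import *
c=cam("side");cv2.imwrite("pics/g.png",cv2.resize(c["img"][205:265,280:380,::-1],(800,480),interpolation=cv2.INTER_CUBIC))
E
```

```text
(no output)
```

View pics/g.png

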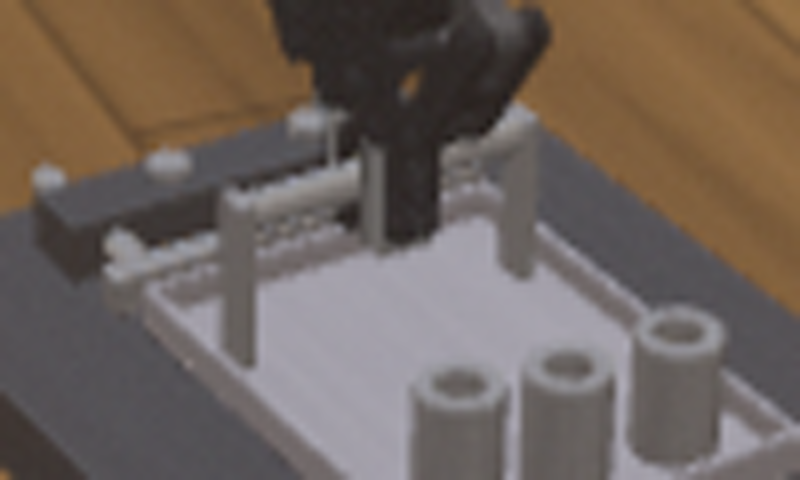

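The front rim (corner at 145,290) is only a few mm from the buffer bar (end at 112,290). I'll continue in small steps.

```bash
python3 -m jog '[[1,0,0.00014,0,0],[1,0,0.00014,0,0],[1,0,0.00014,0,0],[1,0,0.00014,0,0],[1,0,0.00014,0,0]]' | grep -E "tcp|wrist"
python3 -m jog '[[1,0,0.00014,0,0],[1,0,0.00014,0,0],[1,0,0.00014,0,0],[1,0,0.00014,0,0],[1,0,0.00014,0,0]]'| grep -E "tcp|wrist"
```

```text
tcp_pos: [0.5157, 0.1328, 0.0951]
wrist_force: [-0.2, -2.6, 0.3]
tcp_pos: [0.5155, 0.1335, 0.095]
wrist_force: [1.5, -3.4, 0.2]
```

```bash
python3 -m jog '[[1,0,0.00014,0,0],[1,0,0.00014,0,0],[1,0,0.00014,0,0],[1,0,0.00014,0,0],[1,0,0.00014,0,0]]' | grep -E "tcp|wrist"
```

```text
tcp_pos: [0.5154, 0.1341, 0.095]
wrist_force: [0.7, -3.2, 1.4]
```

```bash
python3 -m jog '[[1,0,0.00014,0,0],[1,0,0.00014,0,0],[1,0,0.00014,0,0],[1,0,0.00014,0,0],[1,0,0.00014,0,0]]' | grep -E "tcp|wrist"
python3 -m jog '[[1,0,0.00014,0,0],[1,0,0.00014,0,0],[1,0,0.00014,0,0],[1,0,0.00014,0,0],[1,0,0.00014,0,0]]'| grep -E "tcp|wrist"
```

```text
tcp_pos: [0.5153, 0.1349, 0.095]
wrist_force: [1.0, -2.6, 0.7]
tcp_pos: [0.5152, 0.1356, 0.095]
wrist_force: [0.3, -3.5, 1.4]
```

```bash
python3 -m jog '[[1,0,0.00014,0,0],[1,0,0.00014,0,0],[1,0,0.00014,0,0],[1,0,0.00014,0,0],[1,0,0.00014,0,0]]' | grep -E "tcp|wrist"
python3 -m jog '[[1,0,0.00014,0,0],[1,0,0.00014,0,0],[1,0,0.00014,0,0],[1,0,0.00014,0,0],[1,0,0.00014,0,0]]'| grep -E "tcp|wrist"
```

```text
tcp_pos: [0.5151, 0.1362, 0.095]
wrist_force: [0.8, -3.5, 1.3]
tcp_pos: [0.515, 0.137, 0.095]
wrist_force: [1.2, -3.3, 2.3]
```

```bash
python3 -m jog '[[1,0,0.00014,-0.0001,0],[1,0,0.00014,0,0],[1,0,0.00014,0,0],[1,0,0.00014,0,0],[1,0,0.00014,0,0]]' | grep -E "tcp|wrist"
python3 -m jog '[[1,0,0.00014,0,0],[1,0,0.00014,0,0],[1,0,0.00014,0,0],[1,0,0.00014,0,0],[1,0,0.00014,0,0]]'| grep -E "tcp|wrist"
```

```text
tcp_pos: [0.5149, 0.1374, 0.0951]
wrist_force: [2.5, -4.1, 1.3]
tcp_pos: [0.5149, 0.1378, 0.095]
wrist_force: [1.5, -7.5, 0.5]
```

```bash
python3 -m jog '[[1,0,0.0001,0,0],[1,0,0.0001,0,0],[1,0,0.0001,0,0],[1,0,0.0001,0,0],[1,0,0.0001,0,0]]' | grep -E "tcp|wrist|clock"
```

```text
clock: 19.45
tcp_pos: [0.515, 0.1379, 0.095]
wrist_force: [1.2, -6.6, 1.2]
```

```bash
python3 -m jog '[[1,0,0.0001,0,0],[1,0,0.0001,0,0],[1,0,0.0001,0,0],[1,0,0.0001,0,0],[1,0,0.0001,0,0]]' | grep -E "tcp|wrist|clock"
python3 -m jog '[[1,0,0,0,0]]' | grep -E "tcp|wrist|clock"
```

```text
clock: 19.87
tcp_pos: [0.515, 0.1381, 0.0951]
wrist_force: [1.3, -8.7, 0.5]
clock: 19.95
tcp_pos: [0.515, 0.1381, 0.095]
wrist_force: [1.7, -8.5, -0.0]
```

```bash
python3 -m jog '[[1,0,0.00018,0,0],[1,0,0.00018,0,0],[1,0,0.00018,0,0],[1,0,0.00018,0,0],[1,0,0,0,0]]' | grep -E "tcp|wrist|clock"
```

```text
clock: 20.37
tcp_pos: [0.515, 0.1383, 0.0951]
wrist_force: [1.8, -9.9, 2.1]
```

```bash
python3 -m jog '[[1,0,0,0,0]]' | grep -E "wrist|clock"
```

```text
clock: 20.45
wrist_force: [1.5, -10.2, 1.0]
```

```bash
python3 -m jog '[[1,0,0.0002,0,0],[1,0,0.0002,0,0],[1,0,0.0002,0,0],[1,0,0,0,0],[1,0,0,0,0]]' | grep -E "tcp|wrist|clock"
python3 -m jog '[[1,0,0,0,0],[1,0,0,0,0],[1,0,0,0,0]]' | grep -E "tcp|wrist|clock"
```

```text
clock: 20.87
tcp_pos: [0.5149, 0.1384, 0.0951]
wrist_force: [1.7, -11.6, 1.3]
clock: 21.12
tcp_pos: [0.5149, 0.1384, 0.0951]
wrist_force: [1.6, -11.7, 1.6]
```

```bash
python3 -m jog '[[1,0,0,0,0],[1,0,0,0,0],[1,0,0,0,0],[1,0,0,0,0],[1,0,0,0,0]]' | grep -E "wrist|clock"
python3 -m jog '[[1,0,0.0001,0,0],[1,0,0,0,0],[1,0,0,0,0],[1,0,0,0,0],[1,0,0,0,0]]' | grep -E "wrist|clock"
python3 -m jog '[[1,0,0,0,0],[1,0,0,0,0],[1,0,0,0,0],[1,0,0,0,0],[1,0,0,0,0]]' | grep -E "tcp|wrist|clock"
```

```text
clock: 21.53
wrist_force: [1.5, -12.0, 0.1]
clock: 21.95
wrist_force: [3.0, -11.3, 0.9]
clock: 22.37
tcp_pos: [0.5149, 0.1384, 0.0951]
wrist_force: [2.0, -12.2, 0.7]
```

```bash
python3 -m jog '[[1,0,-0.0003,0,0],[1,0,-0.0003,0,0],[1,0,-0.0003,0,0],[1,0,-0.0002,0,0],[1,0,0,0,0]]' | grep -E "tcp|wrist|clock"
```

```text
clock: 22.78
tcp_pos: [0.5149, 0.1384, 0.0951]
wrist_force: [1.7, -8.9, 1.2]
```

```bash
python3 -m jog '[[1,0,-0.0003,0,0],[1,0,-0.0003,0,0],[1,0,-0.0003,0,0],[1,0,-0.0002,0,0],[1,0,0,0,0]]' | grep -E "tcp|wrist|clock"
```

```text
clock: 23.2
tcp_pos: [0.5149, 0.1382, 0.0951]
wrist_force: [1.1, -5.3, 1.1]
```

```bash
python3 -m jog '[[1,0,-0.0003,0,0],[1,0,-0.0003,0,0],[1,0,0,0,0],[1,0,0,0,0]]' | grep -E "tcp|wrist|clock"
python3 -m jog '[[0.6,0,0,0,0],[0.5,0,0,0,0],[0.4,0,0,0,0],[0.2,0,0,0,0],[0,0,0,0,0]]'
python3 -m jog '[[0,0,0,0,0],[0,0,0,0,0],[0,0,0,-0.002,0],[0,0,0,-0.005,0],[0,0,0,-0.01,0]]'
```

```text
clock: 23.53
tcp_pos: [0.515, 0.138, 0.0951]
wrist_force: [1.9, -3.0, 0.7]
clock: 23.95
tcp_pos: [0.5146, 0.1383, 0.095]
orientation: [-0.0, -0.072, 0.997, 0.0]
wrist_force: [0.5, -1.1, 0.7]
finger_gap: 0.0422
grip_force: 0.0
clock: 24.37
tcp_pos: [0.514, 0.1379, 0.1117]
orientation: [-0.001, -0.072, 0.997, 0.0]
wrist_force: [-0.6, -0.8, -0.7]
finger_gap: 0.0427
grip_force: 0.0
```

```bash
python3 -m jog '[[0,0,0,-0.02,0],[0,0,0,-0.03,0],[0,0,0,-0.03,0],[0,0,0,-0.02,0],[0,0,0,0,0]]'|grep -E "tcp|wrist"
python3 -m jog '[[0,0,0,0,0],[0,0,0,0,0],[0,0,0,0,0]]' >/dev/null
python3 - <<'E'
from h import *
c=cam("side");a=cv2.resize(c["img"][200:270,275:400,::-1],(800,448),interpolation=cv2.INTER_CUBIC);cv2.imwrite("pics/i.png",a)
E
```

```text
tcp_pos: [0.5176, 0.1383, 0.2182]
wrist_force: [0.3, 0.3, 0.1]
```

View pics/i.png

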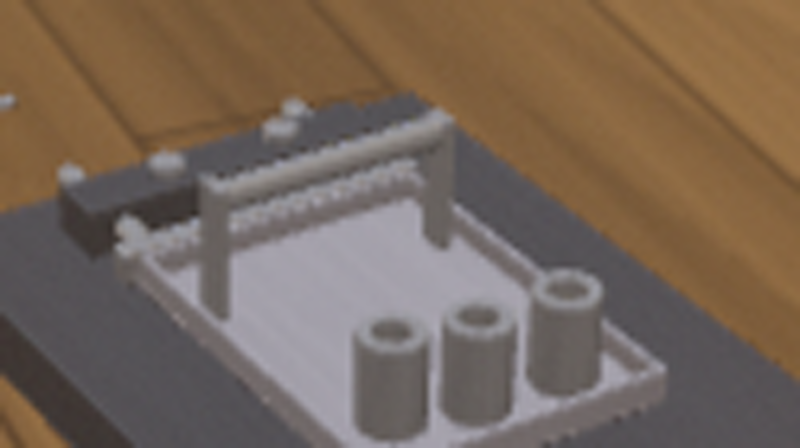

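The tray's front rim is flush against the buffer bar (128,260 to 415,170), it sits square, the bushes are upright and the gripper is clear.

```bash
python3 -c "
from workcell import env
print(env.hand_in())"
```

```text
the job is handed in; nothing more can be done
None
```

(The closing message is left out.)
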